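Run a watch movement under the inspection microscope on its locking slide

ROBOT

A 6-joint arm with a two-finger parallel gripper is mounted at the origin on a cart in front of the work surface, level with it; the furniture and walls round the work are solid. World frame = base frame: x ahead of the robot, y to its left, z up, the work surface at z = 0. Lengths are in m, angles in rad, forces in N, time in s.
With the tool pointing down it reaches from about 0.375 to 0.975 m from the base axis. Payload 3.8 kg.
Tool frame: the origin (TCP) lies on the centre line of the jaws, within the pads' length; the fingertips stand 14 mm ahead of it and the grasp point (between the pads) lies 5 mm behind it; z points along the fingers, y is the line along which they close (so a half turn about z gives the same grasp; the last joint's range is limited). The gripper opens to 85 mm and grips with 20 to 120 N. Pads are 22 mm wide; open, the fingers measure 114 mm over their backs; the gripper's body (76 mm by 85 mm) begins 54 mm behind the grasp point. The pads swing forward as they close: fully open they stand 13 mm farther back than shut.
Start: joints at [-1.274, 0.264, 1.604, -0, 1.274, -0.037], TCP at [0.221, -0.638, 0.223] pointing down, gripper open.
Joint ranges: [-2.63, 2.63], [-0.94, 2.18], [0.31, 2.57], [-1.31, 4.45], [0, 2.66], [-2.55, 2.55]. Speed limits (rad/s): [2.57, 2.57, 3.14, 3.14, 3.14, 3.14].

INTERFACE

Orientations are given as a rotation vector (axis times angle).
In Python, from workcell import bot, eyes, spot_in gives the robot as it stands.
- The arm moves only by the tool carry_out, never from a script. Its argument "series" is text: rows parted by semicolons, each of 4 numbers parted by spaces: the shift along the world's x, y, z in m, then the turn about the world's z in degrees. In form: tx ty tz roll; .... A call has 1 to 20 rows; each row shifts and turns the commanded pose from where the row before left it; what a row does not reach is not made up. A row lasts 1/8 s, in which the tool goes at most 62.5 mm and 10.7 degrees, less where a joint would pass 70% of its speed; a pose out of reach is approached as far as the arm can. A call is refused whole if a number of a shift passes 0.0625 or a number of a turn 10.7, either way. A call with a gripper value outside its range is refused whole. "jaw" is the gripper command: -1 is shut, 1 is fully open, values between are in proportion, set as the call begins (left out, the last holds). The fingers move at their own pace and stop on an object; "grip_force" is the grip in N (left out, the last holds). Time passes only in rows, so rows that do not move let the fingers close. It gives the time, the measured TCP pose, the force, the opening and the grip force at its end, in the units of the state.
- bot.read_state(): the state, without advancing time (a new reading comes with each control period).
- eyes.read_camera(name): name is "scene" or "top" or "wrist"; returns (picture, depth): 420x560x3 uint8, blue, green, red; 420x560 float32, m along the optical axis (not along the pixel's ray), 0 where there is no reading.
- eyes.get_calibration(name): a dict with "K" (3x3 intrinsics, pixels), "position" and "rotation" of the camera in the world; the wrist camera has in their place "T_tool_cam" (4x4, takes a point from camera to tool coordinates, whose origin is the TCP and whose axes are the flange's). Camera axes: x right, y down, z forward; pixel columns grow to the right and rows downward; lengths in m; the calibration is good to about 2 mm. A picture is of the moment at which its call begins: read the wrist's pose just before it. get_calibration takes no time and is no camera call.
- bot.finish_job(): hands the job in; it is judged then, once.
Trained networks look in the newest picture that a camera, given by its name, has taken for a name from the list of things; names that differ only in an ending like _2 or _b are one class to them, and where a whole thing is asked for, a point or a joint stands for the part that bears it (a point fixed in the world has none). Each returns a list of dicts, best first, with "score" (0 to 1); they miss things now and then, are a little off and sometimes report something else, mostly with a low value. They report only what shows in the picture. A call takes as long as a camera call.
- spot_in(camera, target): "rect" ([centre column, centre row, width, height] in pixels, round what is visible of it).
The state is a dict: "time": time; "q": joint angles; "joint_vel": joint speeds; "joint_torque": joint torques, N m; "tool_pos": TCP position; "tcp_rot": TCP orientation; "wrist_force": force on the tool from outside, world axes, zero at the start; "torque": the same for the moment, N m; "width": opening from 0.0 (shut) to 1.0 (fully open); "grip_force": force on a finger pad.
Only numpy, scipy, OpenCV 4.12 (cv2) and the standard library are available. Lean on these libraries where they do the work, as an engineer would, in place of code of your own. Each camera call takes 0.05 s, during which the arm holds its last target. There are 200 camera calls.

TASK

The watch movement lies loose in the nest of the inspection slide, which is locked part-way along its rail. Press the slide's lock button fully down with a fingertip and, keeping it held down, push the carriage along its rail right up to the end stop, so that the movement is under the microscope; then let the button come up again, so that the slide locks there, and draw clear. Work gently, by pressing and pushing alone: the movement must ride along untouched in its nest, nothing is picked up, and the things standing around stay where they are.

Things in the scene. Friction and masses are not known exactly. Their poses are not given: they have to be found in the camera images.
- station: Inspection station, fixed to the bench: grey base plate 350 x 100 x 10 mm, steel rail along its middle with a toothed strip on the left, end stop and microscope at the far end. Origin on the bench under the rail; +x along the rail toward the microscope (the push direction). Base x -151 to +199 mm; barrel at x +110, 48 mm across, height 104 to 224 mm; column at x +180, 235 mm tall.
- carriage: Aluminium carriage, plate 188 x 62 mm, top at height 38 mm; slides only along station x. Origin on the lock button's axis at bench height, axes as the station's; plate x -30 to +158 mm. Button and thumb rest near the rear, nest at x +130. Origin starts at station x -115 to -85 mm and is at -20 mm against the end stop (65 to 95 mm of travel). Unlocked it slides at about 2 N.
- button_top (a point): Centre of the top of the lock button, a round flat dark button 22 mm across; it moves with the button. Released it is 57 mm above the bench (11 mm over its housing), fully pressed 49 mm.
- lock_button (a joint): How far the button is pressed straight down, m: 0 up (sprung), 0.008 fully down; 2.6 N starts it, 6.2 N holds it fully down. Less than 6 mm down, its pawl sits in the toothed strip (a gap every 8 mm, 1 mm play) and locks the carriage, so letting go on the way locks it there. Against the end stop the pawl faces the last gap and springs in when let go.
- thumb_rest (a point): Upper edge, in the middle, of the face of the thumb rest that looks to the button: an upright aluminium plate 42 mm wide, top 68 mm above the bench, its face 20 mm ahead (+x) of the button's axis. A fingertip that holds the button down can push the carriage forward against this face. There is no wall behind or beside the button.
- nest (a point): Centre of the nest's floor, 39 mm above the bench, 130 mm ahead of the button's axis: black ring, 42 mm outside, seat 30 mm across and 4 mm deep.
- under_lens (a point): Point of the station on the microscope's optical axis, 42 mm above the bench. When the carriage is against the end stop the nest's centre is vertically under it (0 mm apart in plan), so the distance of the nest from it in plan is the travel still to go.
- movement: The watch movement, a brass disc 28 mm across and 5 mm thick that lies loose in the nest; origin at the centre of its underside. It must stay in the nest.
- tweezers: Fine steel tweezers, 14 x 128 x 10 mm, lying along the right side of the station: leave alone. Origin under the centre, long axis y.
- loupe: Black eye loupe, 30 mm across, 31 mm tall, right of the station: leave alone. Origin under the centre.
- screwdriver: Small screwdriver, 11 x 118 x 11 mm, lying along the right side of the station: leave alone. Origin under the centre, long axis y.
- dome_base: Mint-coloured round tray, 128 mm across, 20 mm tall, left of the station: leave alone. Origin under the centre.
- dust_dome: Clear dust dome with a knob, 106 mm across, 83 mm tall, standing on the mint tray (its top about 100 mm above the bench): leave alone. Origin at the centre of its lower rim.

How it is judged:
On the way, in this order (a step that is already met when the one before it is completed fails the run):
1. the lock button is pressed down (at least 6 mm) while the carriage is still where it was locked (value of joint lock_button above 0.006 m and horizontal distance between nest and under_lens above 0.05 m), for 0.1 s.
2. the carriage is at the end stop (within 2.5 mm) with the button still held down (value of joint lock_button above 0.005 m and horizontal distance between nest and under_lens below 0.0025 m), for 0.1 s.
At the end, for the whole second after the job is handed in: Carriage at the end stop: nest within 2.5 mm of the microscope's axis in plan; lock button up again (pressed less than 1.5 mm), locked in the last gap; the movement lies flat (within 0.1 rad), at rest, within 3 mm of the middle of its nest; nothing moves (horizontal distance between nest and under_lens below 0.0025 m and value of joint lock_button below 0.0015 m and horizontal distance between movement and nest below 0.003 m and angle between movement's own z axis and vertical below 0.1 rad and height (world z) of movement below 0.0415 m and linear speed of carriage below 0.005 m/s and linear speed of movement below 0.01 m/s); the robot touches nothing.
It fails at once if the movement leaves its nest, is tipped, lifted or carried (horizontal distance between movement and nest above 0.006 m or angle between movement's own z axis and vertical above 0.25 rad or height (world z) of movement above 0.046 m).
It fails at once if the movement is touched by the fingers (contact force between the fingers and movement above 0.5 N).
It fails at once if the carriage is squeezed or rammed with more than 60 N (contact force between the fingers and carriage above 60 N).
It fails at once if the tweezers, loupe, screwdriver, dust dome or its tray is lifted or moved more than 15 mm (distance of any of tweezers, loupe, screwdriver, dust_dome, dome_base from where it was at the start of the episode above 0.015 m).
It also fails if it takes over 35 s, if anything falls off the work surface, if the arm or the gripper's body presses on something with over 40 N, if the wrist force passes 120 N, or if a joint passes its speed limit or range.

## Working session

There is one attempt and no reset: what is moved stays moved. The work goes in short steps, Python scripts to look and compute and a tool call to move; the robot and the scene stay as the last step left them, time stands still between calls to the robot, and variables do not carry over. Pictures are saved under pics/ and viewed, at most 10 in all, crops included, and the job is handed in when it is done.

Besides the shell and the picture viewer there is one more tool, called after "Emit:" as name(argument=value, ...), one argument or row to a line, values as JSON. carry_out: Moves the arm, as the interface text tells. Its arguments: {"type":"object","properties":{"series":{"type":"string"},"jaw":{"type":"number"},"grip_force":{"type":"number"}},"required":["series"]}

```bash
mkdir -p pics
cat > h.py <<'E'
import numpy as np,cv2
from workcell import bot,eyes,spot_in
from scipy.spatial.transform import Rotation as R
def cam(n):
    s=bot.read_state();im,d=eyes.read_camera(n);c=eyes.get_calibration(n)
    if n=="wrist":
        T=np.eye(4);T[:3,:3]=R.from_rotvec(s["tcp_rot"]).as_matrix();T[:3,3]=s["tool_pos"];M=T@np.array(c["T_tool_cam"])
    else:
        M=np.eye(4);r=np.array(c["rotation"]);M[:3,:3]=r if r.shape==(3,3) else R.from_rotvec(r).as_matrix();M[:3,3]=c["position"]
    return im,d,np.array(c["K"]),M
def w(u,v,z,K,M): return (M@np.r_[np.linalg.inv(K)@[u,v,1]*z,1])[:3]
def atz(u,v,h,K,M):
    r=M[:3,:3]@np.linalg.inv(K)@[u,v,1]; return M[:3,3]+r*(h-M[2,3])/r[2]
E
python3 - <<'E'
from h import *
s=bot.read_state();print(s["tool_pos"],s["tcp_rot"])
H={"button_top":.057,"thumb_rest":.068,"nest":.043,"movement":.044,"dust_dome":.1,"station":0,"carriage":.038,"loupe":.031}
for n in("top","scene"):
    im,d,K,M=cam(n);cv2.imwrite(f"pics/{n}0.png",im)
    for t in H:
        for r in spot_in(n,t)[:1]:
            u,v=r["rect"][:2];print(n,t,round(r["score"],2),np.round(r["rect"]),w(u,v,d[int(v),int(u)],K,M).round(3),atz(u,v,H[t],K,M).round(3))
E
```

```text
[ 0.22094879 -0.63701121  0.22182619] [-3.09570056e+00 -5.21617527e-01  4.79095496e-04]
top button_top 0.43 [314. 265.   8.  14.] [0.498 0.018 0.057] [0.498 0.018 0.057]
top thumb_rest 0.73 [307. 238.  56.  92.] [0.556 0.024 0.038] [0.552 0.027 0.068]
top nest 0.59 [307. 237.  50.  93.] [0.559 0.025 0.036] [0.558 0.026 0.043]
top dust_dome 0.66 [218. 177.  54.  50.] [0.697 0.202 0.079] [0.69 0.2  0.1 ]
top station 0.8 [298. 201.  88. 190.] [0.64  0.037 0.041] [0.649 0.033 0.   ]
top carriage 0.71 [307. 239.  55.  90.] [0.555 0.025 0.035] [0.555 0.026 0.038]
top loupe 0.72 [317. 152.  12.  16.] [ 0.755 -0.021  0.021] [ 0.752 -0.02   0.031]
scene button_top 0.54 [358. 231.  11.  12.] [0.497 0.023 0.057] [0.497 0.023 0.057]
scene thumb_rest 0.9 [327. 224. 115.  72.] [0.554 0.034 0.037] [0.531 0.059 0.068]
scene nest 0.8 [329. 225. 118.  69.] [0.549 0.034 0.039] [0.546 0.038 0.043]
scene movement 0.5 [294. 202.  13.  10.] [0.628 0.042 0.041] [0.625 0.045 0.044]
scene dust_dome 0.65 [182. 220.  68.  71.] [0.678 0.23  0.075] [0.652 0.242 0.1  ]
scene station 0.79 [302. 178. 204. 210.] [ 0.712 -0.052 -0.003] [ 0.709 -0.049  0.   ]
scene carriage 0.57 [328. 225. 111.  67.] [0.551 0.035 0.038] [0.551 0.035 0.038]
scene loupe 0.8 [273. 164.  14.  25.] [ 0.752 -0.014  0.025] [ 0.746 -0.009  0.031]
```

Run:
```python
import cv2
a=cv2.imread("pics/top0.png")[90:310,170:390];b=cv2.imread("pics/scene0.png")[60:280,140:440]
cv2.imwrite("pics/c0.png",cv2.hconcat([cv2.resize(a,(340,340),interpolation=2),cv2.resize(b,(460,340),interpolation=2)]))
```

```text
(no output)
```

View pics/c0.png

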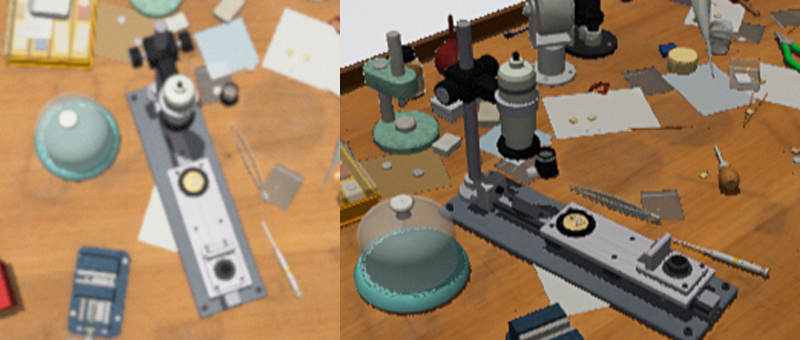

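The top view shows the station pointing away from the robot and turned slightly left. The button is at top pixel (316,263) and the nest at (295,207). Next I move over it with the jaws shut.

Emit:
carry_out(
  series="0.019 0.053 0 0;0.019 0.053 0 0;0.019 0.053 0 0;0.019 0.053 0 0;0.019 0.053 0 0;0.019 0.053 0 0;0.019 0.053 0 0;0.019 0.053 0 0;0.019 0.053 0 0;0.019 0.053 0 0;0.019 0.053 0 0;0.019 0.053 0 0;0 0 0 0;0 0 0 0",
  jaw=-1,
)

```text
time: 2.65
tool_pos: [0.449, -0.0018, 0.2232]
tcp_rot: [3.097, 0.524, -0.001]
wrist_force: [-0.6, 0.1, 0.6]
width: 0.002
grip_force: 0.0
```

Run:
```python
from h import *
s=bot.read_state();print(s["time"],s["tool_pos"],s["tcp_rot"],s["wrist_force"],s["width"])
im,d,K,M=cam("wrist");cv2.imwrite("pics/w1.png",im);np.save("w1.npy",d);print(eyes.get_calibration("wrist")["T_tool_cam"])
for t,h in(("button_top",.057),("thumb_rest",.068),("nest",.043),("movement",.044)):
    for r in spot_in("wrist",t)[:2]:
        u,v=r["rect"][:2];print(t,round(r["score"],2),np.round(r["rect"]),w(u,v,d[int(v),int(u)],K,M).round(4),atz(u,v,h,K,M).round(4))
vv,uu=np.nonzero(d>0);z=d[vv,uu];P=(M[:3,:3]@(np.linalg.inv(K)@np.c_[uu,vv,np.ones(len(uu))].T*z)).T+M[:3,3]
for lo,hi in((.034,.042),(.054,.060),(.0655,.071)):
    m=(P[:,2]>lo)&(P[:,2]<hi)&(abs(P[:,0]-.56)<.13)&(abs(P[:,1]-.03)<.09);print(lo,m.sum())
    if m.sum()>20:
        g=np.zeros(d.shape,np.uint8);g[vv[m],uu[m]]=1
        n,l,st,_=cv2.connectedComponentsWithStats(g)
        k=1+st[1:,4].argmax();q=P[m][l[vv[m],uu[m]]==k]
        print(st[k],q.mean(0),cv2.minAreaRect((q[:,:2]*1000).astype(np.float32)))
```

```text
2.65 [ 0.44897164 -0.00177836  0.22317687] [ 3.09704340e+00  5.23888994e-01 -5.38682568e-04] [-0.57749062  0.06134207  0.60260914] 0.0015900599490062397
[[ 1.40436098e-04 -9.63413017e-01 -2.68021153e-01  6.84470211e-02]
 [ 9.99999739e-01  3.25292494e-04 -6.45303402e-04 -4.75439096e-04]
 [ 7.08878967e-04 -2.68020992e-01  9.63412811e-01 -1.50794637e-01]
 [ 0.00000000e+00  0.00000000e+00  0.00000000e+00  1.00000000e+00]]
button_top 0.95 [279. 134.  23.  29.] [0.5004 0.0165 0.0572] [0.5004 0.0165 0.057 ]
thumb_rest 0.95 [286.  83.  78. 164.] [0.545  0.025  0.0387] [0.5423 0.0246 0.068 ]
nest 0.73 [287.  84.  83. 164.] [0.5444 0.0239 0.0382] [0.544  0.0238 0.043 ]
0.034 7584
[ 245    0   84  168 7584] [0.56213109 0.03042408 0.03822354] ((542.711669921875, 26.163406372070312), (147.01148986816406, 62.092071533203125), 13.050580024719238)
0.054 511
[267 122  24  24 448] [0.50053109 0.01640723 0.05719549] ((500.46142578125, 16.652917861938477), (20.452268600463867, 20.96302604675293), 19.354482650756836)
0.0655 434
[258  99  49  15 434] [0.52362503 0.02180805 0.06760592] ((523.77392578125, 21.606027603149414), (7.949595928192139, 41.5841178894043), 12.961273193359375)
```

View pics/w1.png

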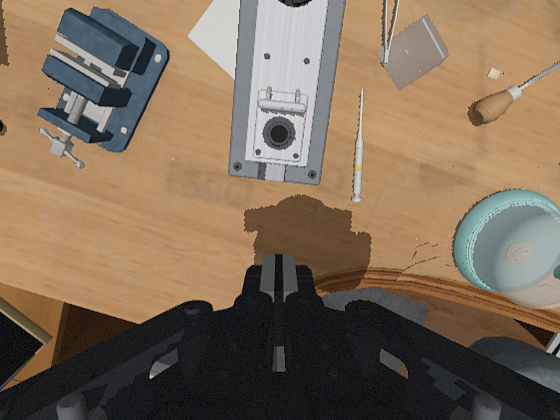

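The wrist view confirms the button at pixel (279,134), world (0.500, 0.0165), with the rail at 13° yaw. The wrist camera sticks out on the microscope side, so I'll turn the tool about 84° so it points sideways, then go above the button.

Emit:
carry_out(
  series="0.0066 0.0024 0 10.5;0.0066 0.0024 0 10.5;0.0066 0.0024 -0.01 10.5;0.0066 0.0024 -0.02 10.5;0.0066 0.0024 -0.03 10.5;0.0066 0.0023 -0.03 10.5;0.0067 0.0023 -0.02 10.4;0.0067 0.0022 -0.015 10.4;0 0 0 0;0 0 0 0;0 0 0 0",
)

```text
time: 4.28
tool_pos: [0.5027, 0.0167, 0.0992]
tcp_rot: [1.959, 2.454, 0.002]
wrist_force: [0.6, -0.4, 0.3]
width: -0.0
grip_force: 0.0
```

Run:
```python
from h import *
s=bot.read_state();m=R.from_rotvec(s["tcp_rot"]).as_matrix()
print(s["time"],s["tool_pos"],np.degrees(np.arctan2(m[1,0],m[0,0])),m[:,2],s["q"],s["wrist_force"])
im,d,K,M=cam("scene");im=im[130:290,240:450];im2,*_=cam("wrist")
cv2.imwrite("pics/s2.png",cv2.hconcat([cv2.resize(im,(400,300),interpolation=2),cv2.resize(im2,(400,300))]))
```

```text
4.275 [0.50267891 0.01670814 0.09919732] 102.8016573385648 [ 1.67767697e-03 -7.36440924e-05 -9.99998590e-01] [-1.62687293e-02  5.21947641e-02  2.09151985e+00 -5.52075855e-05
  9.96199385e-01 -2.39670193e-01] [ 0.60811868 -0.40536964  0.25876047]
```

View pics/s2.png

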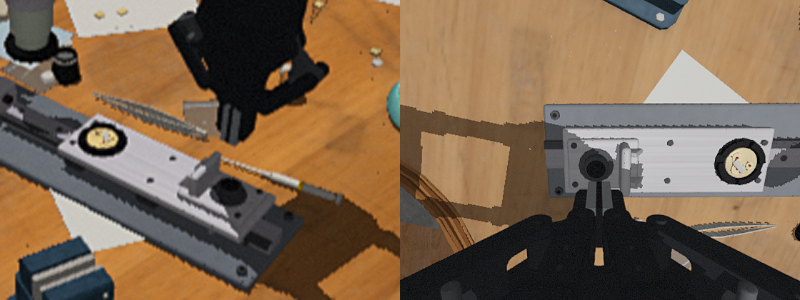

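The fingertip stands over the button and clear of the thumb rest, with the camera off to the side. I descend to contact and press.

Emit:
carry_out(
  series="0 0 -0.01 0;0 0 -0.01 0;0 0 -0.004 0;0 0 -0.003 0;0 0 -0.003 0;0 0 -0.002 0;0 0 0 0;0 0 0 0",
)

```text
time: 5.38
tool_pos: [0.5023, 0.0171, 0.0664]
tcp_rot: [1.957, 2.457, 0.0]
wrist_force: [-0.3, 0.2, -0.2]
width: -0.002
grip_force: 0.0
```

Emit:
carry_out(
  series="0 0 -0.002 0;0 0 0 0;0 0 0 0",
)

```text
time: 5.75
tool_pos: [0.5021, 0.017, 0.0642]
tcp_rot: [-1.957, -2.457, 0.0]
wrist_force: [0.4, 0.1, -1.3]
width: 0.006
grip_force: 0.0
```

Run:
```python
from h import *
s=bot.read_state();print(s["tool_pos"],s["wrist_force"])
im,d,K,M=cam("scene");im=im[190:260,310:410];im2,*_=cam("wrist")
cv2.imwrite("pics/s3.png",cv2.hconcat([cv2.resize(im,(400,300),interpolation=2),cv2.resize(im2[150:360,140:420],(400,300))]))
```

```text
[0.50211695 0.01704971 0.0641781 ] [ 0.40177489  0.12733692 -1.28975542]
```

View pics/s3.png

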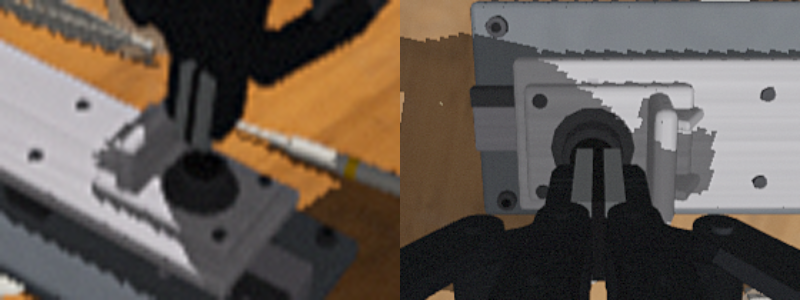

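The pictures show the tip close over the button, perhaps offset to the station's right, and there is no clear force yet. I check the depth.

Run:
```python
from h import *
im,d,K,M=cam("wrist")
s=bot.read_state();B=s["tool_pos"];c,sn=np.cos(np.radians(13)),np.sin(np.radians(13))
def loc(p): q=p-B; return np.r_[c*q[0]+sn*q[1],-sn*q[0]+c*q[1],p[2]]*1000
for u in(270,276,284,290):
  print(u)
  for v in range(222,300,5):
    p=w(u,v,d[v,u],K,M);print("  ",v,loc(p).round(1),im[v,u])
```

```text
270
   222 [-3.8 16.8 46.2] [113 110 110]
   227 [-3.8 14.5 47.6] [40 38 38]
   232 [-3.8 11.8 47.6] [42 41 43]
   237 [-3.7 10.1 50.5] [31 22 31]
   242 [-3.6  9.6 56.4] [45 41 39]
   247 [-3.6  6.7 55.8] [26 18 22]
   252 [-3.6  4.8 57.6] [ 8 14  6]
   257 [-3.  11.8 80.4] [77 76 75]
   262 [-2.9 11.8 85.8] [73 74 71]
   267 [-2.8 11.6 90.3] [77 75 72]
   272 [-2.7 11.2 93.8] [78 75 72]
   277 [-2.6 11.4 98.7] [79 76 76]
   282 [ -2.5  11.  101.9] [75 74 72]
   287 [ -2.4  11.9 107.4] [78 76 74]
   292 [ -2.4  11.2 109.6] [101 102  98]
   297 [ -2.2  12.2 114.9] [12 14 14]
276
   222 [-0.7 16.7 46. ] [112 110 112]
   227 [-0.7 14.3 46.9] [48 46 46]
   232 [-0.7 11.7 47.4] [43 44 45]
   237 [-0.7 10.6 51.8] [45 40 41]
   242 [-0.6  9.6 56.4] [48 46 45]
   247 [-0.6  7.2 57.1] [16 12 18]
   252 [-0.6  4.7 57.4] [13 17 17]
   257 [-0.5 11.3 79.5] [19 14 18]
   262 [-0.5 11.3 84.7] [14  7 16]
   267 [-0.4 11.5 89.9] [16 18 15]
   272 [-0.4 11.2 93.9] [14 10 15]
   277 [-0.4 11.8 99.4] [18 22 14]
   282 [ -0.4  10.8 101.4] [24 21 17]
   287 [ -0.3  12.  107.7] [22 16 16]
   292 [ -0.3  
[... 527 characters left out ...]
  287 [  2.5  12.  107.7] [85 83 79]
   292 [  2.4  11.3 109.9] [107 107 104]
   297 [  2.4   9.8 110.5] [114 111 109]
290
   222 [ 6.5 17.  46.9] [198 195 195]
   227 [ 6.5 14.4 47.1] [200 198 199]
   232 [ 6.5 11.9 47.9] [57 54 55]
   237 [ 6.6  9.  47.4] [48 45 45]
   242 [ 6.5  6.7 48.7] [38 34 35]
   247 [ 6.3  6.7 55.8] [48 42 42]
   252 [ 6.2  5.2 58.7] [45 41 42]
   257 [ 5.5 11.3 79.5] [74 72 73]
   262 [ 5.3 11.  84.1] [80 78 79]
   267 [ 5.2 10.9 88.8] [76 72 74]
   272 [ 5.  11.7 95. ] [76 72 73]
   277 [ 4.8 11.5 98.8] [75 73 73]
   282 [  4.7  11.5 102.9] [74 71 69]
   287 [  4.6  11.3 106.4] [73 71 71]
   292 [  4.5  11.4 110.1] [91 91 90]
   297 [  4.3  12.8 115.9] [24 23 22]
```

Depth shows the fingertips really end at about z 0.079, some 21 mm over the button. Laterally they are well centred. I keep going down carefully.

Emit:
carry_out(
  series="0 0 -0.006 0;0 0 -0.006 0;0 0 -0.003 0;0 0 -0.002 0;0 0 0 0;0 0 0 0",
)

```text
time: 6.65
tool_pos: [0.502, 0.0171, 0.0473]
tcp_rot: [-1.957, -2.457, 0.0]
wrist_force: [-1.4, 0.8, 3.8]
width: 0.004
grip_force: 1.4
```

Run:
```python
from h import *
s=bot.read_state();print(s["time"],s["tool_pos"],s["wrist_force"])
im,d,K,M=cam("scene");im=im[190:260,310:410];im2,*_=cam("wrist")
cv2.imwrite("pics/s4.png",cv2.hconcat([cv2.resize(im,(400,300),interpolation=2),cv2.resize(im2[150:360,140:420],(400,300))]))
```

```text
6.65 [0.50198128 0.01708263 0.04727741] [-1.3974984   0.78386358  3.82262357]
```

View pics/s4.png

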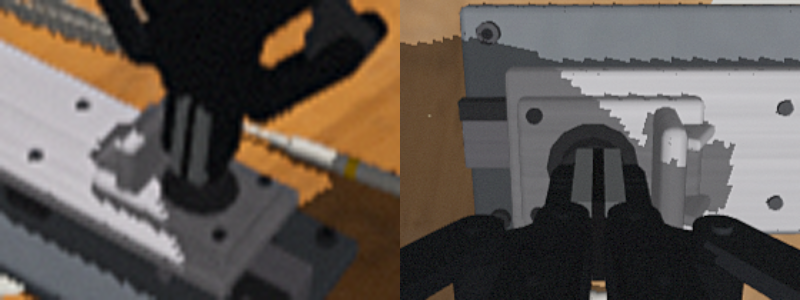

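The tip is on the button (3.8 N), with a gap to the thumb rest. I press further.

Emit:
carry_out(
  series="0 0 -0.002 0;0 0 -0.002 0;0 0 0 0;0 0 0 0",
)

```text
time: 7.25
tool_pos: [0.5026, 0.0172, 0.0434]
tcp_rot: [1.957, 2.457, 0.001]
wrist_force: [-0.3, 0.6, 4.3]
width: -0.001
grip_force: 2.3
```

Emit:
carry_out(
  series="0 0 -0.0015 0;0 0 0 0;0 0 0 0",
)

```text
time: 7.62
tool_pos: [0.5027, 0.0172, 0.042]
tcp_rot: [1.957, 2.457, 0.001]
wrist_force: [-1.2, 0.3, 5.4]
width: -0.001
grip_force: 2.7
```

Emit:
carry_out(
  series="0 0 -0.0015 0;0 0 0 0;0 0 0 0",
)

```text
time: 8.0
tool_pos: [0.5032, 0.0172, 0.0409]
tcp_rot: [1.957, 2.456, 0.002]
wrist_force: [-1.8, 1.6, 6.6]
width: 0.0
grip_force: 3.4
```

Emit:
carry_out(
  series="0 0 -0.001 0;0 0 0 0;0 0 0 0",
)

```text
time: 8.38
tool_pos: [0.5042, 0.0174, 0.0408]
tcp_rot: [1.956, 2.455, 0.005]
wrist_force: [-2.0, 2.6, 11.1]
width: -0.001
grip_force: 5.4
```

The button is bottomed (11 N). Now I push along the rail with a gentle ramp.

Emit:
carry_out(
  series="0.001 0.0002 0 0;0.002 0.0005 0 0;0.002 0.0005 0 0;0.003 0.0007 0 0;0.003 0.0007 0 0;0.004 0.0009 0 0;0.004 0.0009 0 0;0.004 0.0009 0 0;0.004 0.0009 0 0;0.004 0.0009 0 0;0.003 0.0007 0 0;0.002 0.0005 0 0;0.001 0.0002 0 0;0 0 0 0",
)

```text
time: 10.12
tool_pos: [0.5411, 0.026, 0.0408]
tcp_rot: [1.956, 2.455, 0.004]
wrist_force: [-1.3, 1.5, 10.6]
width: -0.003
grip_force: 5.1
```

```bash
cat > m.py <<'E'
from h import *
s=bot.read_state();print(s["time"],s["tool_pos"],s["wrist_force"])
im,d,K,M=cam("wrist");cv2.imwrite("pics/cur.png",im)
vv,uu=np.nonzero(d>0);z=d[vv,uu];P=(M[:3,:3]@(np.linalg.inv(K)@np.c_[uu,vv,np.ones(len(uu))].T*z)).T+M[:3,3]
c,sn=np.cos(np.radians(13)),np.sin(np.radians(13));q=P[:,:2]-[.5004,.0165]
X=c*q[:,0]+sn*q[:,1];Y=-sn*q[:,0]+c*q[:,1];Z=P[:,2]
m=(Z>.036)&(Z<.0405)&(Y>.012)&(Y<.029);print("plate x range (start -30..158)",np.percentile(X[m],[.2,99.8])*1000)
m=(Z>-.002)&(Z<.014)&(Y>.035)&(Y<.048)&(Z>.007);print("base x range",np.percentile(X[m],[.2,99.8])*1000)
m=(Z>.066)&(Z<.071)&(Y>.0)&(Y<.021);print("rest top x",np.percentile(X[m],[2,98])*1000 if m.any() else None)
E
python3 m.py
```

```text
10.125 [0.54114713 0.02598166 0.04083764] [-1.26868987  1.5445784  10.60746223]
plate x range (start -30..158) [ 11.07464907 174.73817154]
base x range [-50.13560657 192.67702929]
rest top x [30.48366894 67.68784239]
```

View pics/cur.png

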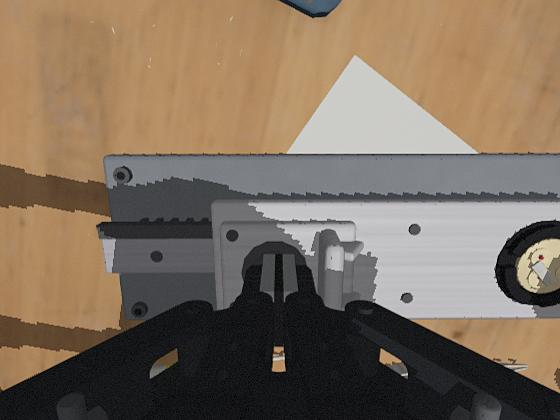

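The carriage is riding along (about 40 mm), the button is held, and the movement sits in its nest. About 41 mm is left, so I continue.

Emit:
carry_out(
  series="0.001 0.0002 0 0;0.002 0.0005 0 0;0.003 0.0007 0 0;0.004 0.0009 0 0;0.004 0.0009 0 0;0.004 0.0009 0 0;0.004 0.0009 0 0;0.004 0.0009 0 0;0.003 0.0007 0 0;0.002 0.0005 0 0;0.002 0.0005 0 0;0.001 0.0002 0 0;0.001 0.0002 0 0;0 0 0 0",
)

```text
time: 11.92
tool_pos: [0.576, 0.0341, 0.0409]
tcp_rot: [1.956, 2.455, 0.004]
wrist_force: [-2.3, 1.6, 8.8]
width: 0.003
grip_force: 5.0
```

Emit:
carry_out(
  series="0.001 0.0002 0 0;0.001 0.0002 0 0;0.001 0.0002 0 0;0 0 0 0",
)

```text
time: 12.42
tool_pos: [0.579, 0.0347, 0.0409]
tcp_rot: [1.956, 2.455, 0.004]
wrist_force: [-1.8, 2.0, 10.1]
width: 0.005
grip_force: 5.0
```

```bash
python3 m.py
```

```text
12.425 [0.57898941 0.03470746 0.04087037] [-1.83767983  1.97119294 10.14817678]
plate x range (start -30..158) [ 49.90137333 213.53799296]
base x range [-49.88144846 231.2027708 ]
rest top x [ 69.26984236 106.49655809]
```

Emit:
carry_out(
  series="0.001 0.0002 0 0;0.001 0.0002 0 0;0.001 0.0002 0 0;0 0 0 0",
)

```text
time: 12.98
tool_pos: [0.5794, 0.0349, 0.0408]
tcp_rot: [-1.956, -2.456, 0.002]
wrist_force: [-9.1, -0.1, 16.9]
width: -0.0
grip_force: 8.2
```

Emit:
carry_out(
  series="0.001 0.0002 0 0;0.001 0.0002 0 0;0.001 0.0002 0 0;0 0 0 0",
)

```text
time: 13.48
tool_pos: [0.5799, 0.035, 0.0407]
tcp_rot: [-1.954, -2.454, 0.008]
wrist_force: [-14.4, -0.6, 21.7]
width: -0.004
grip_force: 11.2
```

```bash
python3 m.py
```

```text
13.475 [0.57987077 0.03498476 0.0406713 ] [-14.366746    -0.62441782  21.68935577]
plate x range (start -30..158) [ 49.95859502 212.97318816]
base x range [-50.12667453 230.39283567]
rest top x [ 70.25902864 106.54987299]
```

The end stop is reached: the carriage has stalled and the forward force rose to 14 N. I relax the push a little, then lift straight up.

Emit:
carry_out(
  series="-0.001 -0.0002 0 0;-0.001 -0.0002 0 0;-0.001 -0.0002 0 0;0 0 0.002 0;0 0 0.002 0;0 0 0.002 0;0 0 0.002 0;0 0 0.003 0;0 0 0.003 0;0 0 0.004 0;0 0 0.005 0;0 0 0.01 0;0 0 0.015 0;-0.005 -0.001 0.02 0;-0.01 -0.002 0.02 0;0 0 0 0;0 0 0 0",
)

```text
time: 15.65
tool_pos: [0.5652, 0.0318, 0.1275]
tcp_rot: [1.957, 2.457, 0.001]
wrist_force: [0.1, 0.5, -0.6]
width: 0.003
grip_force: 0.0
```

```bash
cat >> m.py <<'E'
for lo,hi in((.044,.06),):
    m=(Z>lo)&(Z<hi)&(np.hypot(X-.080,Y)<.008);print("button z",np.median(Z[m]),m.sum())
m=(abs(X-.21)<.008)&(abs(Y)<.008);print("movement z",np.median(Z[m]) if m.any() else None)
E
python3 m.py
```

```text
15.65 [0.56524993 0.03176303 0.12751628] [ 0.12098016  0.53875341 -0.59190442]
plate x range (start -30..158) [ 49.7377654  256.66992041]
base x range [-49.90405538 284.22303648]
rest top x [ 99.77384305 106.7138152 ]
button z 0.05749229982843776 417
movement z 0.042852109562725185
```

View pics/cur.png

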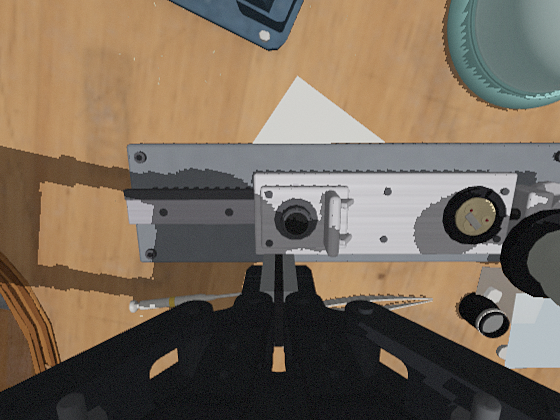

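The button (295,222) is up at 57 mm, the carriage is still at the end stop, the movement (478,215) sits in its nest, and the robot is clear.

```bash
python3 -c "
from workcell import bot
print(bot.finish_job())"
```

```text
the job is handed in; nothing more can be done
None
```

I pushed the carriage to the end stop with the lock button held down, then released it. The last check showed the button up, the movement in its nest and the arm clear; I handed the job in at about 16 s, and no verdict came back.

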